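# Select a source on the router panel and take it

### The arm

A 6-joint arm with a two-finger parallel gripper is mounted at the origin on the work surface. World frame = base frame: x ahead of the robot, y to its left, z up, the work surface at z = 0. Lengths are in m, angles in degrees, forces in N, time in s.
With the tool pointing down it reaches from about 0.325 to 0.875 m from the base axis. Payload 4.4 kg.
Tool frame: the origin (TCP) lies at the very end of the fingers, on their centre line; the grasp point (between the pads) lies 19 mm behind it; z points along the fingers, y is the line along which they close (so a half turn about z gives the same grasp; the last joint's range is limited). The gripper opens to 85 mm and grips with 20 to 120 N. Pads are 22 mm wide; open, the fingers measure 114 mm over their backs; the gripper's body (76 mm by 85 mm) begins 54 mm behind the grasp point. The pads swing forward as they close: fully open they stand 13 mm farther back than shut.
Start: joints at [-78.524, 11.837, 88.321, -0, 79.842, -8.623], TCP at [0.198, -0.54, 0.231] pointing down, gripper open.
Joint ranges: [-156.59, 156.59], [-49.26, 127.26], [12.9, 141.05], [-63.56, 243.56], [4.71, 150.69], [-161.64, 161.64]. Speed limits (degrees/s): [159.86, 159.86, 180, 180, 180, 180].

### API

Orientations are given as a 3x3 rotation matrix whose columns are the frame's x, y, z axes.
In Python, from workcell import manip gives the robot as it stands.
- The arm moves only by the shell command python3 -m pendant 'ROWS' [FORCE]. ROWS is JSON, one flat list of numbers, 7 for each row, row after row: the shift along the tool's x, y, z in m, then the turn, a rotation vector about the tool's x, y, z in units of 10 degrees (1.0 is 10 degrees), then the finger opening in m, from 0 to 0.0854. In form: [x, y, z, wx, wy, wz, claw, x, y, z, wx, wy, wz, claw, ...]. A call has 1 to 8 rows; each row shifts and turns the commanded pose from where the row before left it, along the tool's axes as they then stand; what a row does not reach is not made up. A row lasts 1/8 s, in which the tool goes at most 62.5 mm and 10.7 degrees, less where a joint would pass 70% of its speed; a pose out of reach is approached as far as the arm can. A call with a gripper value outside its range is refused whole. The fingers move at their own pace and stop on an object; FORCE is the grip in N (left out, the last holds). Time passes only in rows, so rows that do not move let the fingers close. It gives the time, the measured TCP pose, the force, the opening and the grip force at its end, in the units of the state.
- manip.read_state(): the state, without advancing time (a new reading comes with each control period).
- manip.capture(name): name is "side" or "top"; returns the picture (420x560x3 uint8, red, green, blue); there is no depth.
- manip.camera_params(name): a dict with "K" (3x3 intrinsics, pixels), "k1" (the pictures are not rectified: a ray, as slopes to the right and down, at radius r is drawn at 1 + k1 r^2 times it, then the intrinsics apply), "camera_from_world" (4x4, takes a point from world to camera coordinates). Camera axes: x right, y down, z forward; pixel columns grow to the right and rows downward; lengths in m; the calibration is good to about 2 mm. A picture is of the moment at which its call begins. camera_params takes no time and is no camera call.
- manip.hand_in(): hands the job in; it is judged then, once.
The state is a dict: "time": time; "qpos": joint angles; "dq": joint speeds; "joint_efforts": joint torques, N m; "tool_pos": TCP position; "tool_rot": TCP orientation; "contact_force": force on the tool from outside, world axes, zero at the start; "ft_torque": the same for the moment, N m; "gripper_width": finger opening in m; "gripper_force": force on a finger pad.
Only numpy, scipy, OpenCV 4.12 (cv2) and the standard library are available. Lean on these libraries where they do the work, as an engineer would, in place of code of your own. Each camera call takes 0.05 s, during which the arm holds its last target. There are 200 camera calls.

### The job

On the desktop router panel, turn the wide knurled dial clockwise with a fingertip until its white mark clicks into place at the long broad tick, and do not let it run past. Then, with the dial set, press the round button on the small separate box all the way down and let it go. Only touch these two units, and only with the fingers: do not lift them or push them from their places, and leave the other things on the bench where they are.

Things in the scene. Friction and masses are not known exactly. Their poses are not given: they have to be found in the camera images.
- panel: Router panel: loose dark steel desktop unit, 0.9 kg, 150 mm (its x) by 130 mm (its y), top face 40 mm above the bench, on rubber feet. Origin under its centre, at bench height; x to its rear (the row of steel sockets), z up. On top: the dial, and beside its rim on the +x side four white ticks, one per click position; the target tick is 18 by 8 mm, the others 8 by 3 mm.
- dial_centre (a point): Centre of the dial's flat top face, 58 mm above the bench, over the panel's centre; its axes are the panel's. The dial: black disc 90 mm across, 16 mm high (42 to 58 mm above the bench), vertical axis, finely knurled rim, plain flat top; it does not sink when pressed. A white mark on top, 14 to 42 mm from the axis, points from the axis along angle 0.9 - dial, counter-clockwise from x.
- dial (a joint): Dial angle in rad, growing clockwise seen from above. It clicks in (is drawn in and held) at 0, 0.6, 1.2, 1.8; peaks between at 0.3, 0.9, 1.5; stops at -0.1 and 1.9. Passing a peak takes about 0.045 N m, given by the friction of a fingertip pressed on the top near the rim with 5 to 15 N. Starts before the target, mostly in the first or second position. Target: 1.2, mark at the long tick.
- takebox: Take box: loose dark steel box, 0.6 kg, 85 mm square, top face 38 mm above the bench, on rubber feet, carrying one round push button in a black collar at its middle. Origin under its centre, at bench height, z up.
- take_top (a point): Centre of the top of the round grey push button (32 mm across), over the middle of the take box, 60 mm above the bench when not pressed; it moves down with the button.
- take (a joint): Travel of the button in m: 0 released, 0.006 fully down. A spring pushes it back; fully down takes 5 N.
- screwdriver: Bystander: screwdriver lying on the bench between the two units, handle towards its -x; origin under its middle.
- tape: Bystander: roll of black tape lying flat, 90 mm across, 24 mm high; origin under its centre.
- mug: Bystander: white mug, 80 mm across, 90 mm high; origin under its centre.
- plug_a: Bystander: small steel plug standing upright, 18 mm across, 44 mm high; origin under its centre.
- plug_b: Bystander: a second steel plug like the first.
- tester: Bystander: grey handheld tester lying flat, 130 by 70 by 30 mm; origin under its centre.
- adapter: Bystander: black power adapter, 70 by 45 by 30 mm; origin under its centre.
Not all that is in view belongs to the job. Leave any turquoise look-alike of the takebox alone. Leave any orange look-alike of the panel alone.

How it is judged (in metres and radians):
On the way, in this order (a step that is already met when the one before it is completed fails the run):
1. the dial rests at the third click position (long tick) (value of joint dial between 1.08 and 1.32 rad), for 0.3 s.
2. the button is pressed all the way down (value of joint take above 0.0048 m), for 0.05 s.
At the end, for the whole second after the job is handed in: The dial rests within 0.12 rad of 1.2 (the long tick), the button is up again (within 1 mm), and panel, take box and all bystanders stand within 20 mm of where they began (all of step 1 and value of joint take below 0.001 m and linear speed of each of panel, takebox below 0.02 m/s and distance of each of panel, takebox, screwdriver, tape, mug, plug_a, plug_b, tester, adapter from where it was at the start of the episode below 0.02 m); the robot touches nothing.
It fails at once if something other than the fingers pressed on the panel or the take box (contact force between the arm and panel above 3 N or contact force between the arm and takebox above 3 N).
It fails at once if the dial ran past the long tick to the next click position (value of joint dial above 1.5 rad).
It fails at once if the button was pressed while the dial was not at the long tick (value of joint take above 0.003 m and not (value of joint dial between 1.08 and 1.32 rad)).
It fails at once if the panel or the take box was lifted, or pushed more than 20 mm from its place (height (world z) of any of panel, takebox above 0.012 m or distance of any of panel, takebox from where it was at the start of the episode above 0.02 m).
It fails at once if another thing on the bench was moved more than 20 mm (distance of any of screwdriver, tape, mug, plug_a, plug_b, tester, adapter from where it was at the start of the episode above 0.02 m).
It also fails if it takes over 70 s, if anything falls off the work surface, if the arm or the gripper's body presses on something with over 40 N, if the wrist force passes 120 N, or if a joint passes its speed limit or range.

## Working session

There is one attempt and no reset: what is moved stays moved. The work goes in short steps, Python scripts to look and compute and a shell command to move; the robot and the scene stay as the last step left them, time stands still between calls to the robot, and variables do not carry over. Pictures are saved under pics/ and viewed, at most 10 in all, crops included, and the job is handed in when it is done.

```bash
mkdir -p pics; cat > h.py <<'E'
import numpy as np, cv2
from workcell import manip
def ray(name,uv):
    p=manip.camera_params(name);K=np.array(p["K"]);T=np.array(p["camera_from_world"])
    d=cv2.undistortPoints(np.array([[uv]],float),K,np.array([p["k1"],0,0,0.]))[0,0]
    R=T[:3,:3];return -R.T@T[:3,3],R.T@np.array([d[0],d[1],1])
def onz(name,uv,z):
    c,d=ray(name,uv);return c+d*(z-c[2])/d[2]
def px(name,P):
    p=manip.camera_params(name);K=np.array(p["K"]);T=np.array(p["camera_from_world"])
    r=cv2.projectPoints(np.array([P],float),cv2.Rodrigues(T[:3,:3])[0],T[:3,3],K,np.array([p["k1"],0,0,0.]))[0]
    return r[0,0]
E
python3 - <<'E'
from h import *
for n in("top","side"):
    im=manip.capture(n);cv2.imwrite(f"pics/{n}0.png",im[:,:,::-1]);p=manip.camera_params(n);print(n,p["k1"],ray(n,(280,210)))
s=manip.read_state();print(s)
E
```

```text
top 0.050175001855471676 (array([0.33185932, 0.0076872 , 1.41379017]), array([ 0.13564821, -0.04044567, -0.99017228]))
side 0.01215084549863019 (array([ 0.44079422, -0.78635902,  0.72630546]), array([ 0.05970164,  0.760895  , -0.64663438]))
{'time': 0.1, 'qpos': array([-7.85219812e+01,  1.18797257e+01,  8.83964392e+01, -5.36111628e-04,
        7.98409689e+01, -8.62152521e+00]), 'dq': array([-0.04364938, -0.16927259, -0.21656088,  0.03021883,  0.13103712,
        0.02397276]), 'joint_efforts': array([-4.56117250e-04, -3.84094012e+01, -2.92546821e+01, -2.53049193e-04,
        4.84760254e-03, -9.08282004e-06]), 'tool_pos': array([ 0.1974646 , -0.53931038,  0.23023975]), 'tool_rot': array([[ 9.39096478e-01,  3.43653360e-01, -4.15838971e-04],
       [ 3.43653483e-01, -9.39094392e-01,  2.00165075e-03],
       [ 2.97361959e-04, -2.02264768e-03, -9.99997910e-01]]), 'contact_force': array([ 0.20965042, -0.70816062, -0.00702388]), 'ft_torque': array([0.03431855, 0.01787157, 0.00348636]), 'gripper_force': 0.0, 'gripper_width': 0.08548922020265583}
```

View pics/top0.png

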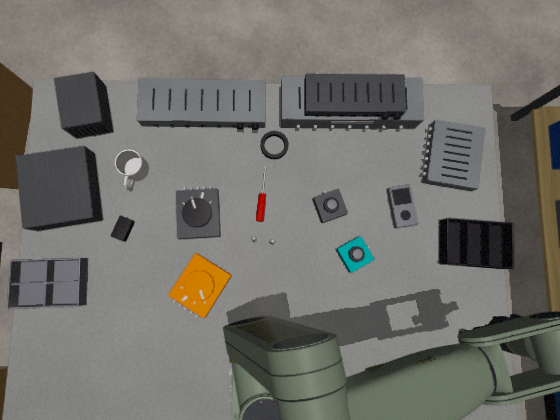

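View pics/side0.png

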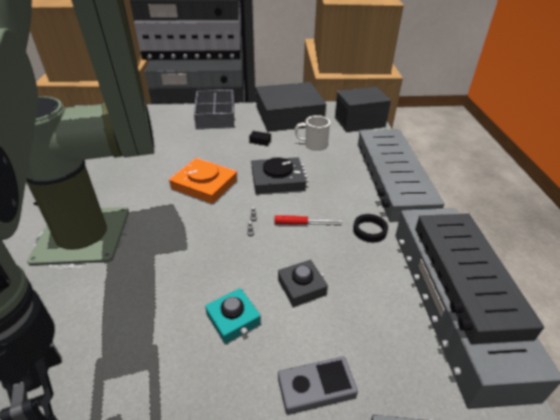

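The top view shows the panel with its dial at about (197,212), the take box at (330,205) with its button at about (331,206), and the orange and turquoise look-alikes below them. Next I'll zoom in and measure.

```bash
python3 - <<'E'
from h import *
im=cv2.imread("pics/top0.png")
a=cv2.resize(im[175:250,165:230],None,fx=6,fy=6,interpolation=cv2.INTER_CUBIC)
b=cv2.resize(im[175:250,300:360],None,fx=6,fy=6,interpolation=cv2.INTER_CUBIC)
cv2.imwrite("pics/crop.png",np.hstack([a,b]))
g=cv2.cvtColor(im,cv2.COLOR_BGR2GRAY)
# dark dial blob
for (x0,x1,y0,y1,t) in((165,230,175,250,40),(165,230,175,250,95),(300,360,175,235,95)):
    m=(g[y0:y1,x0:x1]<t).astype(np.uint8)
    for c in cv2.findContours(m,0,2)[0]:
        if cv2.contourArea(c)>150: print(t,cv2.contourArea(c),cv2.minAreaRect(c+np.array([x0,y0])))
m=(g[175:250,165:230]>175).astype(np.uint8)
n,l,s,c=cv2.connectedComponentsWithStats(m)
print([(s[i,4],(c[i]+[165,175]).round(1)) for i in range(1,n) if s[i,4]<200])
E
```

```text
95 2004.0 ((197.69151306152344, 213.09619140625), (49.540348052978516, 43.337398529052734), 87.61405944824219)
95 737.0 ((329.08392333984375, 205.10580444335938), (28.791852951049805, 29.133596420288086), 70.01689147949219)
[(np.int32(8), array([201.9, 195. ])), (np.int32(9), array([193.1, 202.9]))]
```

View pics/crop.png

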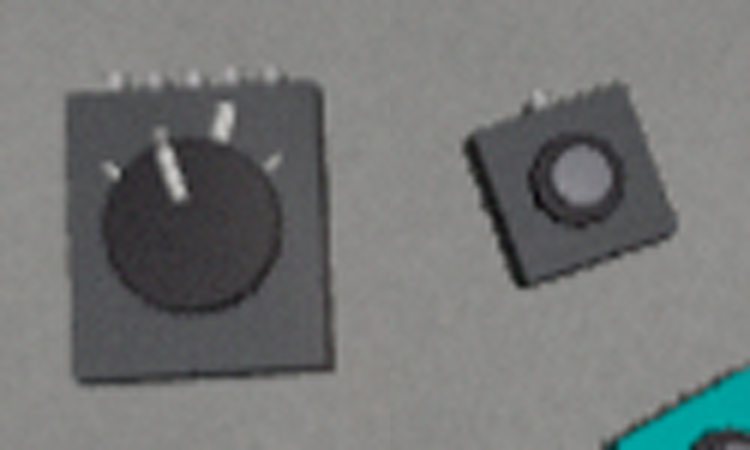

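```bash
python3 - <<'E'
from h import *
D=onz("top",(196.6,212.0),.058);B=onz("top",(331.6,203.6),.060)
f=lambda x,y:(x/6+165-.4,y/6+175-.4)
m1=onz("top",f(184,195),.058);m2=onz("top",f(161,138),.058)
T=onz("top",f(224,122),.041)
print("dial",D,"button",B,"panel centre check",onz("top",(199,213),.04))
print("side px of D,B",px("side",D),px("side",B))
ang=lambda v:np.degrees(np.arctan2(v[1],v[0]))
print("mark ang",ang(m2-m1),ang(m2-D),"tick",ang(T-D),[np.linalg.norm((m-D)[:2]) for m in (m1,m2,T)])
c1,c2=onz("top",f(70,95),.04),onz("top",f(320,88),.04);print("panel rear edge dir",ang(c1-c2)-90)
s=manip.read_state();print(np.degrees(np.arctan2(s["tool_rot"][1,0],s["tool_rot"][0,0])))
R=s["tool_rot"].T;d=np.array([D[0],D[1],.2])-s["tool_pos"];print(R@d)
im=cv2.imread("pics/side0.png");a=cv2.resize(im[140:200,235:330],None,fx=5,fy=5);b=cv2.resize(im[250:310,265:340],None,fx=5,fy=5)
for q,P,o in((a,D,(235,140)),(b,B,(265,250))):
    u=(px("side",P)-o+.4)*5;cv2.circle(q,tuple(int(v) for v in u),4,(0,0,255),1)
cv2.imwrite("pics/crop2.png",np.vstack([a,np.pad(b,((0,0),(0,100),(0,0)))])if 1 else 0)
E
```

```text
dial [0.51010891 0.20577938 0.058     ] button [ 0.53799767 -0.20585528  0.06      ] panel centre check [0.50941    0.20098833 0.04      ]
side px of D,B [277.61559496 164.74535332] [303.17018394 270.16784162]
mark ang 23.042333359984678 20.878195463290762 tick -12.635237188775207 [np.float64(0.01565082158784452), np.float64(0.047316521807050205), np.float64(0.056943613300622656)]
panel rear edge dir 2.0481185648566083
20.09962192545105
[ 0.54964687 -0.59220718  0.03160109]
```

View pics/crop2.png

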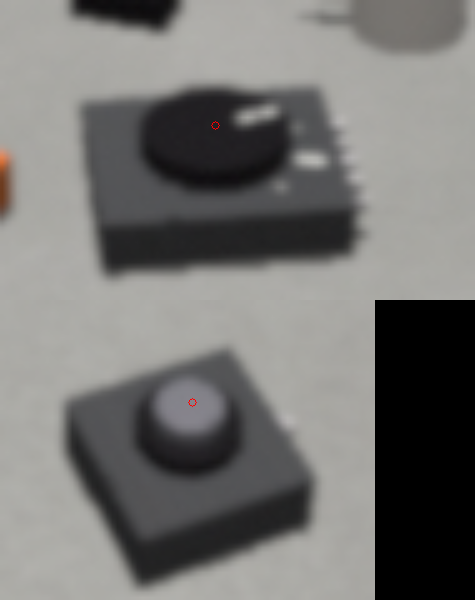

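The side crop shows both projected points on the dial-top and button-top centres. The mark is at the second tick, so the dial is at about 0.6 and needs another 34° clockwise. I'll move over it.

```bash
python3 -m pendant '[0.0324,-0.037,0,0,0,0,0, 0.0324,-0.037,0,0,0,0,0, 0.0324,-0.037,0,0,0,0,0, 0.0324,-0.037,0,0,0,0,0, 0.0324,-0.037,0,0,0,0,0, 0.0324,-0.037,0,0,0,0,0, 0.0324,-0.037,0,0,0,0,0, 0.0324,-0.037,0,0,0,0,0]' 20
python3 -m pendant '[0.0324,-0.037,0,0,0,0,0, 0.0324,-0.037,0,0,0,0,0, 0.0324,-0.037,0,0,0,0,0, 0.0324,-0.037,0,0,0,0,0, 0.0324,-0.037,0,0,0,0,0, 0.0324,-0.037,0,0,0,0,0, 0.0324,-0.037,0,0,0,0,0, 0.0324,-0.037,0,0,0,0,0]'
python3 -m pendant '[0,0,0,0,0,0,0, 0,0,0,0,0,0,0]'
python3 -c "
from h import *
s=manip.read_state();d=np.array([.4816,.1947,.08])-s['tool_pos'];print(s['qpos'].round(1),s['tool_rot'].T@d)"
```

```text
time: 1.1
tool_pos: [0.3394, -0.1713, 0.231]
tool_rot: [[0.939, 0.343, 0.0], [0.343, -0.939, 0.0], [0.0, -0.0, -1.0]]
contact_force: [1.0, -0.2, 0.1]
gripper_width: 0.0001
gripper_force: 0.0
time: 2.1
tool_pos: [0.481, 0.1957, 0.2308]
tool_rot: [[0.939, 0.344, -0.001], [0.344, -0.939, -0.0], [-0.001, 0.0, -1.0]]
contact_force: [0.9, -1.1, -0.0]
gripper_width: 0.0001
gripper_force: 0.0
time: 2.35
tool_pos: [0.4803, 0.1937, 0.2306]
tool_rot: [[0.939, 0.344, -0.002], [0.344, -0.939, -0.001], [-0.002, 0.0, -1.0]]
contact_force: [0.2, 0.2, 0.4]
gripper_width: 0.0
gripper_force: 0.0
[12.4  5.  96.2 -0.  78.9 82.3] [ 0.00186013 -0.00051043  0.1505681 ]
```

```bash
python3 -m pendant '[0.002,0,0.05,0,0,0,0, 0,0,0.05,0,0,0,0, 0,0,0.04,0,0,0,0, 0,0,0.02,0,0,0,0, 0,0,0,0,0,0,0, 0,0,0,0,0,0,0]'
python3 - <<'E'
from h import *
im=manip.capture("side");print(px("side",manip.read_state()["tool_pos"]))
cv2.imwrite("pics/s1.png",cv2.resize(im[60:220,200:400,::-1],None,fx=4,fy=4)[:600,:])
E
```

```text
time: 3.1
tool_pos: [0.4837, 0.1942, 0.0725]
tool_rot: [[0.94, 0.343, 0.002], [0.343, -0.94, 0.0], [0.002, 0.0, -1.0]]
contact_force: [-0.1, -0.9, 0.2]
gripper_width: -0.0
gripper_force: 0.0
[268.92713501 162.91786471]
```

View pics/s1.png

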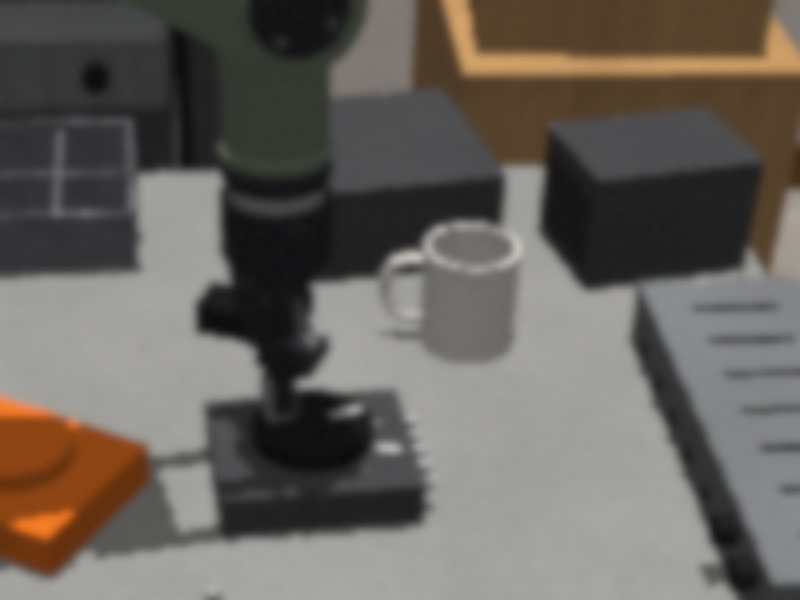

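The fingertip is just above the near part of the dial, at about (280,415) in the crop, and the mark is visible at (350,410). I'll lower it to contact.

```bash
python3 -m pendant '[-0.002,0,0.005,0,0,0,0, 0,0,0.005,0,0,0,0, 0,0,0.003,0,0,0,0, 0,0,0.0,0,0,0,0, 0,0,0,0,0,0,0]'
python3 -m pendant '[0,0,0.001,0,0,0,0, 0,0,0,0,0,0,0, 0,0,0,0,0,0,0]'
```

```text
time: 3.78
tool_pos: [0.4809, 0.1942, 0.0582]
tool_rot: [[0.939, 0.344, -0.0], [0.344, -0.939, -0.0], [-0.0, -0.0, -1.0]]
contact_force: [0.5, -0.2, 0.1]
gripper_width: -0.0005
gripper_force: 0.0
time: 4.15
tool_pos: [0.4811, 0.1941, 0.058]
tool_rot: [[0.939, 0.344, -0.0], [0.344, -0.939, -0.0], [-0.0, 0.0, -1.0]]
contact_force: [-2.2, -0.7, 5.6]
gripper_width: 0.0
gripper_force: 2.7
```

```bash
python3 -m pendant '[0,0,0.0006,0,0,0,0, 0,0,0,0,0,0,0, 0,0,0,0,0,0,0]'
python3 - <<'E'
from h import *
# arc steps: centre D, each row turn -a (cw); chord in tool frame
D=np.array([.510,.2045]);p=np.array([.4811,.1941]);yaw=np.radians(20.1);a=np.radians(4.3)
rows=[]
for i in range(8):
    c,s=np.cos(-a),np.sin(-a);q=D+np.array([[c,-s],[s,c]])@(p-D);d=q-p
    t=np.array([[np.cos(yaw),np.sin(yaw)],[np.sin(yaw),-np.cos(yaw)]])@d;rows.append(t.round(5));p=q;yaw-=a
print(np.array(rows))
E
```

```text
time: 4.53
tool_pos: [0.4811, 0.1941, 0.0579]
tool_rot: [[0.939, 0.344, -0.0], [0.344, -0.939, -0.0], [-0.0, 0.0, -1.0]]
contact_force: [-4.2, -1.3, 9.1]
gripper_width: -0.0
gripper_force: 4.6
[[ 0.0001 -0.0023]
 [ 0.0001 -0.0023]
 [ 0.0001 -0.0023]
 [ 0.0001 -0.0023]
 [ 0.0001 -0.0023]
 [ 0.0001 -0.0023]
 [ 0.0001 -0.0023]
 [ 0.0001 -0.0023]]
```

```bash
python3 -m pendant '[0.0001,-0.0023,0,0,0,0.43,0, 0.0001,-0.0023,0,0,0,0.43,0, 0.0001,-0.0023,0,0,0,0.43,0, 0.0001,-0.0023,0,0,0,0.43,0, 0,0,0,0,0,0,0]'
cat > look.py <<'E'
from h import *
import sys
D=np.array([.510,.2045])
im=manip.capture("side");g=cv2.cvtColor(im,cv2.COLOR_RGB2GRAY)
n,l,s,c=cv2.connectedComponentsWithStats((g[150:195,265:312]>150).astype(np.uint8))
for i in range(1,n):
    if s[i,4]<60:
        P=onz("side",c[i]+[265,150],.058)[:2];Q=onz("side",c[i]+[265,150],.041)[:2]
        print(s[i,4],(c[i]+[265,150]).round(1),"as mark ang",np.degrees(np.arctan2(*(P-D)[::-1])).round(1),np.linalg.norm(P-D).round(3),"as tick",np.degrees(np.arctan2(*(Q-D)[::-1])).round(1),np.linalg.norm(Q-D).round(3))
cv2.imwrite("pics/"+sys.argv[1]+".png",cv2.resize(im[140:200,235:330,::-1],None,fx=6,fy=6))
E
python3 look.py s2
```

```text
time: 5.15
tool_pos: [0.4784, 0.2032, 0.0579]
tool_rot: [[0.999, 0.051, -0.002], [0.051, -0.999, -0.0], [-0.002, 0.0, -1.0]]
contact_force: [-5.7, -0.6, 11.7]
gripper_width: 0.0003
gripper_force: 5.6
2 [288.5 164. ] as mark ang 6.0 0.033 as tick 39.3 0.045
9 [296.8 171.6] as mark ang -34.8 0.064 as tick -12.5 0.057
```

View pics/s2.png

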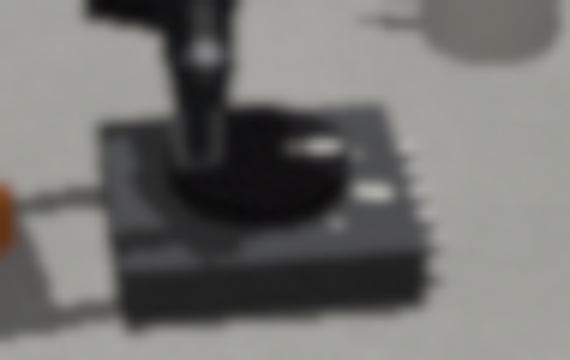

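The dial is following the finger: the mark has turned to about +5° and sits at (315,147) in the crop. I'll do the second half.

```bash
python3 -m pendant '[0.0001,-0.0023,0,0,0,0.43,0, 0.0001,-0.0023,0,0,0,0.43,0, 0.0001,-0.0023,0,0,0,0.43,0, 0.0001,-0.0023,0,0,0,0.43,0, 0,0,0,0,0,0,0,0,0,0,0,0,0,0]'
python3 -m pendant '[0,0,-0.003,0,0,0,0, 0,0,-0.02,0,0,0,0, 0,0,-0.05,0,0,0,0, 0,0,-0.05,0,0,0,0, 0,0,0,0,0,0,0,0,0,0,0,0,0,0]'
python3 look.py s3
```

```text
time: 5.95
tool_pos: [0.4789, 0.2128, 0.0579]
tool_rot: [[0.969, -0.247, -0.003], [-0.247, -0.969, 0.0], [-0.003, 0.0, -1.0]]
contact_force: [-7.6, -0.6, 11.0]
gripper_width: -0.0002
gripper_force: 6.0
time: 6.7
tool_pos: [0.4799, 0.2121, 0.1793]
tool_rot: [[0.969, -0.247, -0.0], [-0.247, -0.969, -0.0], [-0.0, 0.0, -1.0]]
contact_force: [0.1, 0.9, -0.0]
gripper_width: -0.0001
gripper_force: 0.0
9 [296.8 171.6] as mark ang -34.8 0.064 as tick -12.5 0.057
```

View pics/s3.png

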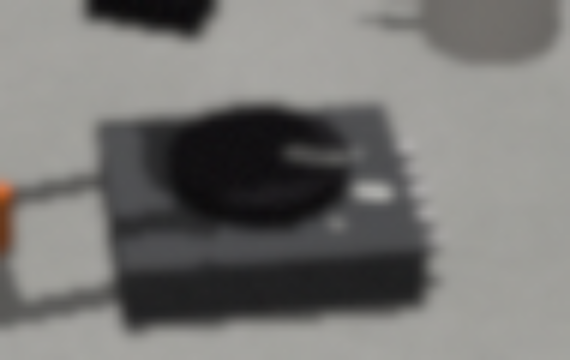

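```bash
python3 - <<'E'
from h import *
import glob
im=manip.capture("side");g=cv2.cvtColor(im,cv2.COLOR_RGB2GRAY)
n,l,s,c=cv2.connectedComponentsWithStats((g[158:175,272:296]>85).astype(np.uint8))
D=np.array([.510,.2045])
for i in range(1,n):print(s[i],c[i]+[272,158])
for u in((288,152),(315,155),(340,158),(350,156)):
    P=onz("side",(u[0]/6+234.6,u[1]/6+139.6),.058)[:2]-D;print(u,np.degrees(np.arctan2(P[1],P[0])).round(1),np.linalg.norm(P).round(3))
print(g[160:172,278:300])
E
```

```text
[12  0 12  1 12] [289.5 158. ]
[21  6  3  3  8] [294.125 165.125]
[18  8  2  1  2] [290.5 166. ]
[21 11  3  5 11] [294.27272727 171.27272727]
(288, 152) -2.0 0.015
(315, 155) -7.9 0.028
(340, 158) -10.2 0.04
(350, 156) -7.2 0.045
[[ 16  16  17  17  18  17  18  23  28  35  43  55  66  73  77  79  80  80
   80  80  88 110]
 [ 17  16  14  15  16  16  17  19  23  29  32  40  53  66  75  79  80  79
   81  80  85 102]
 [ 16  17  18  16  16  18  17  20  22  24  28  33  42  53  67  75  79  79
   79  79  82  94]
 [ 16  19  15  18  22  28  30  30  27  27  30  31  36  44  58  72  80  80
   80  78  80  88]
 [ 16  16  18  26  38  53  58  54  50  47  44  46  50  53  62  79  90  88
   81  78  79  85]
 [ 15  18  16  29  49  67  75  75  72  69  68  72  74  77  79  91 100  94
   83  78  79  82]
 [ 16  15  18  24  40  55  63  66  70  72  75  80  86  86  85  87  92  89
   81  78  79  79]
 [ 19  18  16  17  23  31  36  40  47  49  54  59  63  65  63  70  79  81
   79  77  78  77]
 [ 17  18  16  16  18  18  22  22  25  25  27  30  30  35  45  61  74  80
   79  79  79  79]
 [ 16  17  17  17  18  18  17  23  21  22  22  23  23  26  40  63  83  90
   91  92  89  85]
 [ 19  20  22  22  22  21  25  28  26  25  24  23  20  25  45  79 110 127
  130 128 124 110]
 [ 25  25  28  27  26  29  27  29  25  23  20  18  18  26  54  95 136 162
  168 170 165 146]]
```

```bash
python3 -m pendant '[0.0199,0.0488,0,0,0,0,0, 0.0199,0.0488,0,0,0,0,0, 0.0199,0.0488,0,0,0,0,0, 0.0199,0.0488,0,0,0,0,0, 0.0199,0.0488,0,0,0,0,0, 0.0199,0.0488,0,0,0,0,0, 0.0199,0.0488,0,0,0,0,0, 0.0199,0.0488,0,0,0,0,0]'
python3 -m pendant '[0,0,0,0,0,0,0, 0,0,0,0,0,0,0]'
python3 - <<'E'
from h import *
im=manip.capture("top");cv2.imwrite("pics/top1.png",im[:,:,::-1])
o=cv2.imread("pics/top0.png");f=lambda i:cv2.resize(i[180:245,165:230],None,fx=6,fy=6,interpolation=cv2.INTER_CUBIC)
cv2.imwrite("pics/cmp.png",np.hstack([f(o),f(im[:,:,::-1])]))
s=manip.read_state();print(s["tool_rot"].T@(np.array([.538,-.2058,.066])-s["tool_pos"]))
E
```

```text
time: 7.8
tool_pos: [0.537, -0.2066, 0.1775]
tool_rot: [[0.969, -0.247, -0.003], [-0.247, -0.969, 0.002], [-0.004, -0.001, -1.0]]
contact_force: [0.7, -0.2, -0.7]
gripper_width: 0.0003
gripper_force: 0.0
time: 8.05
tool_pos: [0.5369, -0.2047, 0.1778]
tool_rot: [[0.969, -0.248, -0.003], [-0.248, -0.969, 0.002], [-0.004, -0.002, -1.0]]
contact_force: [-0.2, 0.2, -0.6]
gripper_width: 0.0004
gripper_force: 0.0
[0.00165422 0.00159445 0.11214493]
```

View pics/cmp.png

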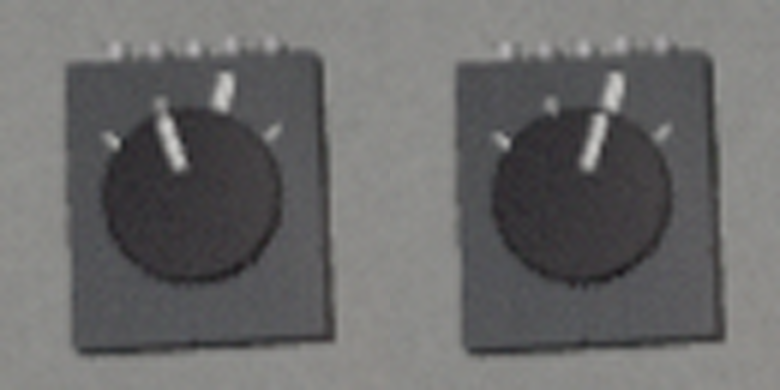

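The right-hand crop shows the mark lined up with the long tick at (610,90), and the panel hasn't moved. I'll go down over the button.

```bash
python3 -m pendant '[0.0017,0.0016,0.04,0,0,0,0, 0,0,0.04,0,0,0,0, 0,0,0.022,0,0,0,0, 0,0,0.004,0,0,0,0, 0,0,0,0,0,0,0, 0,0,0,0,0,0,0]'
python3 - <<'E'
from h import *
im=manip.capture("side");p=manip.read_state()["tool_pos"];print(px("side",p),px("side",[.538,-.2058,.06]))
cv2.imwrite("pics/b1.png",cv2.resize(im[215:315,250:350,::-1],None,fx=5,fy=5))
E
```

```text
time: 8.85
tool_pos: [0.5404, -0.2075, 0.0753]
tool_rot: [[0.969, -0.246, 0.003], [-0.246, -0.969, -0.001], [0.003, 0.001, -1.0]]
contact_force: [-0.2, -0.0, -0.7]
gripper_width: -0.0003
gripper_force: 0.0
[304.71486373 265.95678284] [303.16830885 270.14832812]
```

View pics/b1.png

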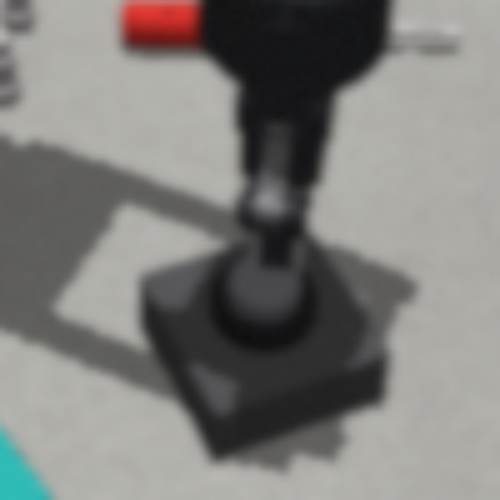

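The fingertip is over the button, with its tip at about (280,265) in the crop. Now I'll press.

```bash
python3 -m pendant '[-0.002,-0.001,0.006,0,0,0,0, 0,0,0.008,0,0,0,0, 0,0,0.005,0,0,0,0, 0,0,0.003,0,0,0,0, 0,0,0,0,0,0,0, 0,0,0,0,0,0,0]'
```

```text
time: 9.65
tool_pos: [0.5377, -0.206, 0.0539]
tool_rot: [[0.969, -0.247, -0.0], [-0.247, -0.969, 0.0], [-0.0, 0.0, -1.0]]
contact_force: [-5.2, 2.1, 14.2]
gripper_width: -0.0004
gripper_force: 7.4
```

The button bottomed out at 14 N, so I'll release it.

```bash
python3 -m pendant '[0,0,-0.004,0,0,0,0, 0,0,-0.01,0,0,0,0, 0,0,-0.04,0,0,0,0, 0,0,-0.06,0,0,0,0, 0,0,-0.05,0,0,0,0, 0,0,0,0,0,0,0, 0,0,0,0,0,0,0,0,0,0,0,0,0,0]'
python3 - <<'E'
from h import *
im=manip.capture("side")[:,:,::-1];t=manip.capture("top")[:,:,::-1];o=cv2.imread("pics/side0.png")
r=lambda i:cv2.resize(i[245:315,260:345],None,fx=4,fy=4);q=lambda i:cv2.resize(i[180:245,165:230],(340,280))
cv2.imwrite("pics/end.png",np.vstack([np.hstack([r(o),r(im)]),np.hstack([q(cv2.imread("pics/top0.png")),q(t)])]))
E
```

```text
time: 10.65
tool_pos: [0.5362, -0.2051, 0.2132]
tool_rot: [[0.969, -0.247, -0.004], [-0.247, -0.969, 0.002], [-0.005, -0.001, -1.0]]
contact_force: [-0.2, -0.7, -1.0]
gripper_width: -0.0002
gripper_force: 0.0
```

View pics/end.png

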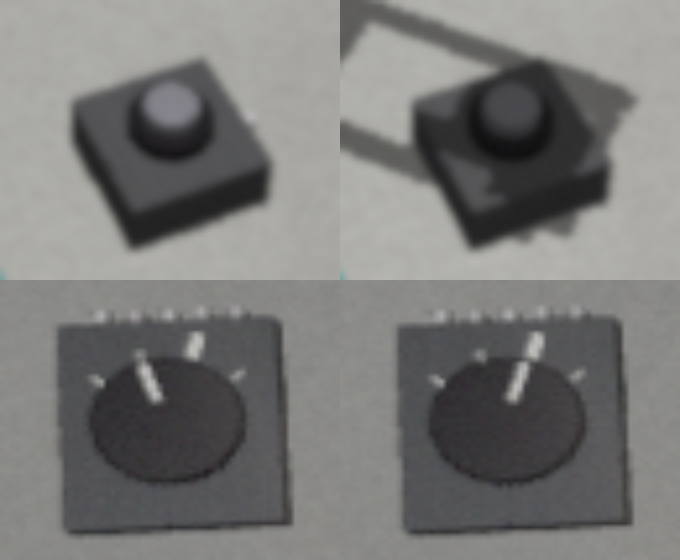

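The button is up at (510,105), the take box hasn't moved, and the mark is at the long tick at (520,370). I'll hand in.

```bash
python3 -c "
from workcell import manip
print(manip.hand_in())"
```

```text
the job is handed in; nothing more can be done
None
```

I turned the dial to the long tick, pressed the button all the way down and let it go, and handed the job in; the last pictures show the mark on the tick, the button back up and both units unmoved, but no verdict came back.

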